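# Put the coin cup away in the touch-open till

## Task

Put the orange coin cup away in the black touch-open till: push the drawer's front to make it spring open, stand the cup upright in it, and push the drawer back in until it stays latched shut. The latch is push-push, so check after each push whether the drawer ended up open or shut. Leave the other things on the counter where they are.

Things in the scene. Friction and masses are not known exactly. Their poses are not given: they have to be found in the camera images.
- drawer (a joint): Drawer position (m), growing as it comes out towards the robot. 0: latched shut; 0.13: fully open; -0.013: pushed in to the stop. Push-push latch: push the front in to -0.011 or deeper (the stop is best) and let go; from latched it then springs out to 0.13 in 1.5 s, from open it then comes back to 0 and stays. A push short of about -0.009 may change nothing. Starts latched.
- front (a point): Centre of the outer face of the drawer's grey front panel (300 mm wide, 15 thick, from 8 to 86 mm above the counter), 47 mm above the counter, moving with the drawer. x axis: level into the till, the way to push and the line the drawer slides on; y along the panel, z up. The face stands 30 mm proud of the case when latched, 160 mm when open.
- bay (a point): Point on the drawer's white floor, 24 mm above the counter, 87 mm behind the panel's outer face, on the middle line; moves with the drawer, axes as front. With the drawer open it is the middle of the uncovered floor, 145 mm front to back (panel to case) and 270 mm wide. The tray's side walls rise to 74 mm above the counter.
- cup_mid (a point): Centre of the loose orange coin cup: a plastic box 84 long (its x axis) x 54 wide (y) x 46 mm high (z) holding paper coin rolls fixed in it, about 0.3 kg; the point is half-way up, 23 mm over its underside. It stands on the counter beside the till, to the left or to the right. Grip it across its 54 mm width.
- batteries: Bystander: yellow and red battery carton, upright, 75 x 40 x 90 mm high, origin at the centre of its underside; on the other side of the till from the cup.
- calculator: Bystander: black desk calculator, 150 x 100 x 20 mm, lying flat; origin at the centre of its underside.
- stapler: Bystander: blue and black stapler, 140 x 36 x 53 mm high; origin at the centre of its underside.
- till: Black case of the till, fixed to the counter, 320 deep (its x), 300 wide (y), 92 mm high, roof's inside 86 mm above the counter. Origin: middle of its mouth (the -x face), at counter height; axes as front. The drawer slides out of it here. A spring drives the drawer out with 4 to 5 N when shut, about 3 N when open.
Not all that is in view belongs to the job. What is shaped like the part that bears cup_mid but green or purple is not meant.

How it is judged:
By the outcome, as a careful person would: the job done as asked, in the order asked, and still so for the second after the job is handed in, with the robot touching nothing.
It also fails if it takes over 69 s, if anything falls off the work surface, if the arm or the gripper's body presses on something with over 40 N, if the wrist force passes 120 N, or if a joint passes its speed limit or range.

## Robot

A 6-joint arm with a two-finger parallel gripper is mounted at the origin on the work surface. World frame = base frame: x ahead of the robot, y to its left, z up, the work surface at z = 0. Lengths are in mm, angles in rad, forces in N, time in s.
With the tool pointing down it reaches from about 400 to 825 mm from the base axis. Payload 7 kg.
Tool frame: the origin (TCP) lies at the very end of the fingers, on their centre line; the grasp point (between the pads) lies 19 mm behind it; z points along the fingers, y is the line along which they close (so a half turn about z gives the same grasp; the last joint's range is limited). The gripper opens to 88 mm and grips with 3 to 60 N. Pads are 19 mm wide; open, the fingers measure 130 mm over their backs; the gripper's body (78 mm by 193 mm) begins 47 mm behind the grasp point.
Start: joints at [-0.934, 0.359, 0.012, 0, -1.224, -0.288], TCP at [230.668, -634.34, 193.561] pointing down, gripper open.
Joint ranges: [-3.07, 3.07], [-1.43, 2.12], [-1.02, 1.25], [-3.03, 1.67], [-3.05, -0], [-3.03, 3.03]. Speed limits (rad/s): [2.39, 2.39, 3.01, 3.14, 3.14, 3.14].

## Interface

Orientations are given as a unit quaternion [x, y, z, w].
In Python, from plant import bot gives the robot as it stands. Calls block until the motion is done:
- bot.move_ptp(position, orientation): joint-space move of the TCP to a pose.
- bot.line_to(position, velocity=150, ori=None): straight line of the TCP; ori=None keeps the orientation; velocity is the mean speed in mm/s.
- bot.move_joints(angles): joint-space move.
- bot.move_gripper(opening, force=None): finger opening in mm; force is the grip in N (None keeps the last); returns when the fingers have stopped.
- bot.pause(seconds).
- bot.solve_ik(position, orientation): joint angles nearest the present ones, or None.
- bot.read_state(): the state.
- bot.camera(name): name is "side" or "top" or "wrist"; returns the picture (480x640x3 uint8, red, green, blue); there is no depth.
- bot.get_calibration(name): a dict with "fx", "fy", "cx", "cy" (pixels), "distortion" ([k1, k2, p1, p2, k3] as OpenCV has them; the pictures are not rectified), "view" (4x4, takes a point from world to camera coordinates); the wrist camera has in their place "T_tool_cam" (4x4, takes a point from camera to tool coordinates, whose origin is the TCP and whose axes are the flange's). Camera axes: x right, y up, looking along -z (the intrinsics and any distortion apply to the point x, -y, -z); pixel columns grow to the right and rows downward; lengths in mm; the calibration is good to about 2 mm. A picture is of the moment at which its call begins: read the wrist's pose just before it. get_calibration takes no time and is no camera call.
A pose or a line that the arm cannot do raises bot.Unreachable and nothing moves.
- bot.close_job(): hands the job in; it is judged then, once.
The state is a dict: "t": time; "joint_pos": joint angles; "qvel": joint speeds; "tau": joint torques, N m; "tcp_pos": TCP position; "eef_rot": TCP orientation; "contact_force": force on the tool from outside, world axes, zero at the start; "moment": the same for the moment, N m; "width": finger opening in mm; "finger_force": force on a finger pad.
Only numpy, scipy, OpenCV 4.12 (cv2) and the standard library are available. Lean on these libraries where they do the work, as an engineer would, in place of code of your own. Each camera call takes 0.05 s, during which the arm holds its last target. There are 200 camera calls.

## Working session

There is one attempt and no reset: what is moved stays moved. The work goes in short steps, each a Python script; the robot and the scene stay as the last script left them, time stands still between calls to the robot, and variables do not carry over. Pictures are saved under pics/ and viewed, at most 10 in all, crops included, and the job is handed in when it is done.

```bash
ls; mkdir -p pics; python3 - <<'E'
from plant import bot
import cv2,numpy as np
for n in("top","side"):
    cv2.imwrite(f"pics/{n}0.png",bot.camera(n)[:,:,::-1]); c=bot.get_calibration(n); print(n,{k:np.round(v,3).tolist() for k,v in c.items()})
s=bot.read_state();print(s["t"],s["eef_rot"],bot.get_calibration("wrist"))
E
```

```text
pics
top {'fx': 438.287, 'fy': 438.287, 'cx': 316.499, 'cy': 237.355, 'distortion': [-0.059, 0.0, 0.0, 0.0, 0.0], 'view': [[-0.016, -1.0, -0.027, 59.181], [0.998, -0.017, 0.061, -536.006], [-0.061, -0.026, 0.998, -991.547], [0.0, 0.0, 0.0, 1.0]]}
side {'fx': 524.549, 'fy': 524.549, 'cx': 316.78, 'cy': 251.987, 'distortion': [-0.123, 0.0, 0.0, 0.0, 0.0], 'view': [[-0.852, -0.524, 0.0, 465.717], [0.387, -0.63, 0.673, -228.286], [-0.352, 0.573, 0.74, -1094.977], [0.0, 0.0, 0.0, 1.0]]}
0.1 [-1.73465315e-01  9.84839695e-01  7.22185625e-04 -1.96041638e-04] {'fx': 352.3311909541857, 'fy': 352.3311909541857, 'cx': 319.2551194871988, 'cy': 236.51996228196782, 'distortion': array([-0.0628736,  0.       ,  0.       ,  0.       ,  0.       ]), 'T_tool_cam': array([[-4.51445868e-04,  9.60996236e-01,  2.76561079e-01,
         7.42401097e+01],
       [ 9.99999896e-01,  4.52593367e-04,  5.96804823e-05,
        -5.72615937e-01],
       [-6.78169909e-05,  2.76561077e-01, -9.60996340e-01,
        -1.90684916e+02],
       [ 0.00000000e+00,  0.00000000e+00,  0.00000000e+00,
         1.00000000e+00]])}
```

View pics/top0.png

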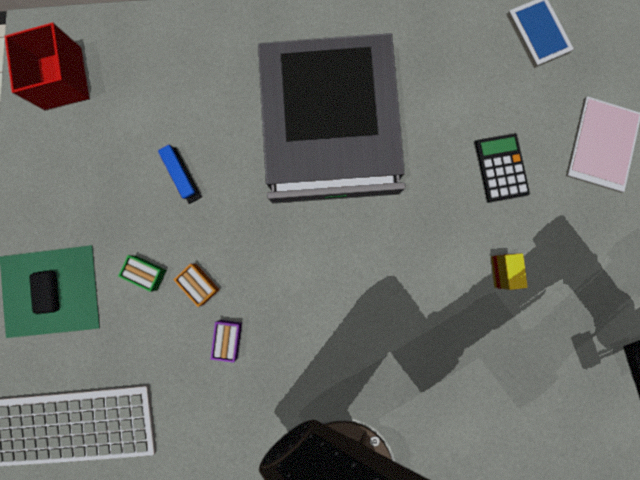

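View pics/side0.png

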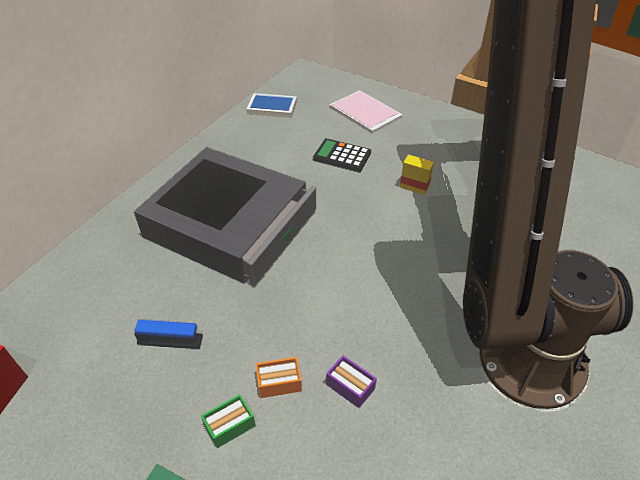

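The top view shows the orange cup at about (197,284), with the green cup at (143,272) and the purple one at (227,341). The drawer panel's top outer edge runs from about (269,199) to (404,190). I'll enlarge both regions.

```bash
cat > h.py <<'E'
from plant import bot
import cv2,numpy as np
def ray(n,uv,T=None):
    c=bot.get_calibration(n); K=np.array([[c["fx"],0,c["cx"]],[0,c["fy"],c["cy"]],[0,0,1]])
    p=cv2.undistortPoints(np.array(uv,float).reshape(-1,1,2),K,c["distortion"]).reshape(-1,2)
    M=np.linalg.inv(c["view"]) if T is None else T@c["T_tool_cam"]
    d=np.c_[p[:,0],-p[:,1],-np.ones(len(p))]@M[:3,:3].T
    return M[:3,3],d
def at_z(n,uv,z,T=None):
    o,d=ray(n,uv,T); return o+d*((np.broadcast_to(z,len(d))-o[2])/d[:,2])[:,None]
E
python3 - <<'E'
import cv2,numpy as np
a=cv2.imread("pics/top0.png")
l=cv2.resize(a[250:320,160:240],None,fx=5,fy=5,interpolation=cv2.INTER_CUBIC)   # 400x350
r=cv2.resize(a[165:210,255:415],None,fx=5,fy=5,interpolation=cv2.INTER_CUBIC) #800x225
o=np.zeros((575,800,3),np.uint8);o[:350,:400]=l;o[350:575]=r
cv2.imwrite("pics/crop1.png",o)
E
```

```text
(no output)
```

View pics/crop1.png

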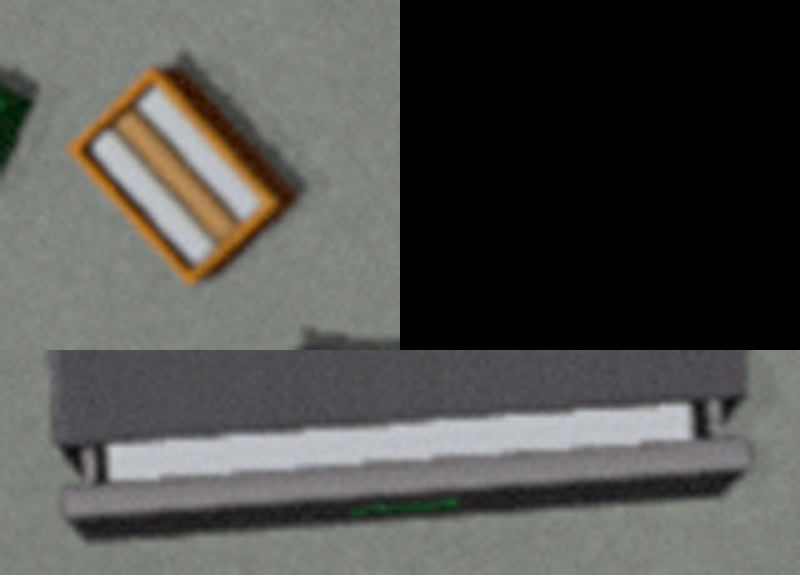

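Cup rim corners in full-image pixels: (191,263.6), (174,279.4), (198,306.6), (216,290.6). Panel outer top edge: (268.4,198.4) to (405,188.4). Case edge: (265,184) to (404.6,174.4).

```bash
python3 - <<'E'
from h import *
np.set_printoptions(precision=1,suppress=True)
c=at_z("top",[(191,263.6),(174,279.4),(198,306.6),(216,290.6)],46); print(c,c.mean(0),[np.linalg.norm(c[i]-c[i-1]) for i in range(4)])
d=c[2]+c[3]-c[0]-c[1]; print("cup yaw",np.degrees(np.arctan2(d[1],d[0])))
p=at_z("top",[(268.4,198.4),(405,188.4)],86);m=at_z("top",[(265,184),(404.6,174.4)],92)
for e in(p,m): v=e[0]-e[1]; print(e,e.mean(0),np.linalg.norm(v),"x-axis yaw",np.degrees(np.arctan2(v[1],v[0]))-90)
b=at_z("top",[(512,270)],90);k=at_z("top",[(145,272),(227,341)],46);print(b,k,at_z("top",[(163,148),(193,199)],53))
E
```

```text
[[480.7 333.8  46. ]
 [445.6 372.9  46. ]
 [384.1 318.   46. ]
 [419.4 276.8  46. ]] [432.5 325.4  46. ] [np.float64(83.63815053181395), np.float64(52.573594681197285), np.float64(82.47307947598621), np.float64(54.22909059071377)]
cup yaw -137.64829280538427
[[ 618.9  151.4   86. ]
 [ 635.  -143.8   86. ]] [627.    3.8  86. ] 295.58103027229373 x-axis yaw 3.1125695978363126
[[ 649.5  157.7   92. ]
 [ 664.3 -142.8   92. ]] [656.9   7.5  92. ] 300.83659219080766 x-axis yaw 2.8233429318653265
[[ 455.7 -366.1   90. ]] [[463.1 440.3  46. ]
 [307.2 252.7  46. ]] [[746.  398.2  53. ]
 [626.4 327.3  53. ]]
```

```bash
cat >> h.py <<'E'
Y=np.radians(3.0); U=np.array([np.cos(Y),np.sin(Y),0]); F=np.array([627.,4.,0])   # latched panel face
def down(deg): a=np.radians(deg)/2; return [np.cos(a),np.sin(a),0,0]
def at(s,z): return F+U*s+[0,0,z]     # s: mm along the slide from latched face
def st():
    r=bot.read_state(); return r["t"],np.round(r["tcp_pos"],1),np.round(r["contact_force"],1),round(r["width"],1)
def push(s0,s1=30,fmax=25):
    base=bot.read_state()["contact_force"]@U
    for s in np.arange(s0,s1,1.5):
        bot.line_to(at(s,45),40); f=abs(bot.read_state()["contact_force"]@U-base)
        print(s,round(f,1),end="; ")
        if f>fmax: break
    print(st()); return s
E
python3 - <<'E'
from h import *
bot.move_gripper(0,20)
bot.move_ptp(at(-60,110),down(183)); bot.line_to(at(-60,45),200); bot.line_to(at(-18,45),100); print(st())
s=push(-16.5,16)
bot.line_to(at(-190,45),300); print(st()); bot.pause(.8)
cv2.imwrite("pics/top1.png",bot.camera("top")[:,:,::-1])
E
```

```text
(5.125, array([608.9,   3. ,  45.3]), array([-0.3,  1. , -0.7]), 0.2)
-16.5 0.0; -15.0 0.1; -13.5 0.3; -12.0 0.0; -10.5 0.1; -9.0 1.3; -7.5 4.6; -6.0 4.2; -4.5 4.5; -3.0 5.2; -1.5 4.2; 0.0 3.9; 1.5 4.1; 3.0 4.1; 4.5 5.4; 6.0 10.1; 7.5 15.1; 9.0 20.1; 10.5 23.8; 12.0 28.7; (10.125, array([631.2,   4. ,  44.7]), array([-29.2,   4.7,  21.9]), 0.4)
(10.95, array([439.6,  -5. ,  46.1]), array([-0.2,  1.1, -0.7]), 0.4)
```

View pics/top1.png

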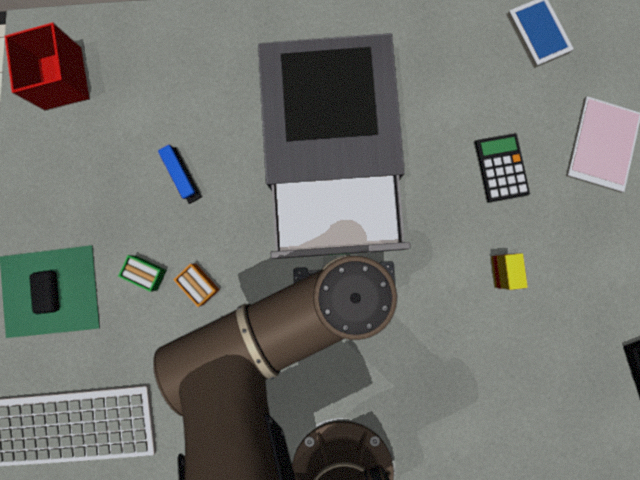

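The drawer is open: the panel's top edge is at about row 250 and the white floor is uncovered. Next I'll grasp the cup.

```bash
python3 - <<'E'
from h import *
bot.line_to(at(-190,130),250); bot.move_gripper(88)
c=np.array([432.5,325.4,0]); bot.move_ptp(c+[0,0,110],down(222.4)); bot.line_to(c+[0,0,8],120)
print(st()); bot.move_gripper(40,30); print(st(),bot.read_state()["finger_force"])
bot.line_to(c+[0,0,140],200); print(st())
bot.move_ptp(at(-43,140),down(183)); print(st())
cv2.imwrite("pics/side2.png",bot.camera("side")[:,:,::-1])
E
```

```text
(15.9917, array([433. , 325.7,   8.7]), array([-0.1, -0.2,  0.8]), 87.8)
(16.65, array([432.6, 325.4,   8.1]), array([ 0.1, -0.9,  1.8]), 52.9) 29.999439418315887
(17.4583, array([431.6, 324.6, 138.6]), array([ 0.2, -0.4, -3.5]), 53.2)
(18.8, array([583.9,   2.6, 139.7]), array([ 0.7,  0.4, -3.8]), 53.2)
```

View pics/side2.png

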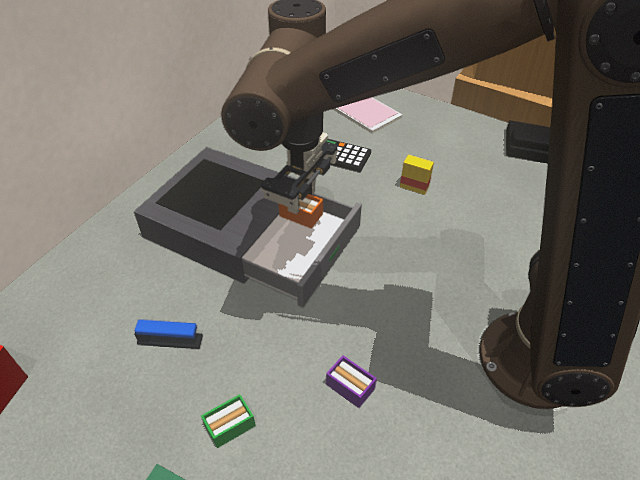

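The cup is held upright over the open drawer, at about (300,208). I'll lower it and release.

```bash
python3 - <<'E'
from h import *
bot.line_to(at(-43,40),150); b=bot.read_state()["contact_force"][2]
for z in np.arange(38,29,-1.5):
    bot.line_to(at(-43,z),40); f=bot.read_state()["contact_force"][2]-b
    if f>2: break
print(z,f,st()); bot.move_gripper(70); bot.line_to(at(-43,140),200); print(st())
bot.line_to(at(-190,140),300); bot.move_gripper(0,20); 
cv2.imwrite("pics/top3.png",bot.camera("top")[:,:,::-1])
E
```

```text
32.0 2.4091618933930454 (20.9167, array([584.3,   1.8,  32.2]), array([ 0. , -0.4, -0.8]), 53.7)
(22.1667, array([583.6,   1.8, 139.7]), array([-0.4,  0.7, -1.2]), 70.1)
```

View pics/top3.png

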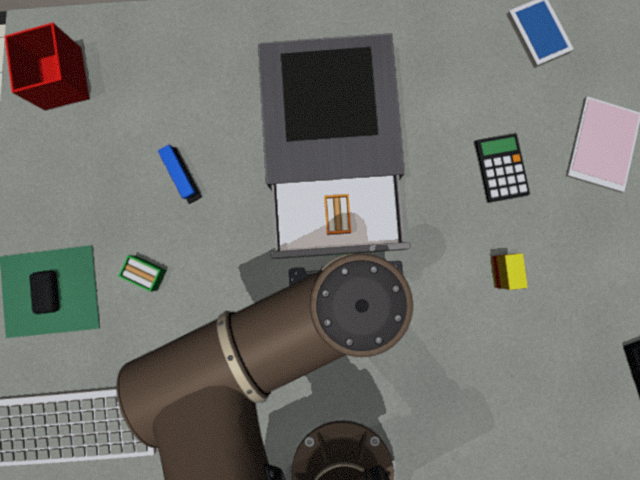

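The cup stands upright in the middle of the drawer, at about (338,214). Now I'll push the drawer in.

```bash
python3 - <<'E'
from h import *
bot.line_to(at(-190,45),200); bot.line_to(at(-145,45),80); bot.line_to(at(-6,45),70); print(st())
push(-4.5,16,28)
bot.line_to(at(-60,45),100); bot.pause(.5); bot.line_to(at(-150,45),250);bot.line_to(at(-150,200),250)
bot.pause(1); print(st())
cv2.imwrite("pics/top4.png",bot.camera("top")[:,:,::-1])
E
```

```text
(27.5417, array([620.6,   3.5,  44.8]), array([-3.6, -1.3,  0.3]), 0.5)
-4.5 1.4; -3.0 0.1; -1.5 0.6; 0.0 0.6; 1.5 0.1; 3.0 0.2; 4.5 0.7; 6.0 4.9; 7.5 10.8; 9.0 16.0; 10.5 20.4; 12.0 26.4; 13.5 29.8; (30.7917, array([631.2,   4. ,  44.7]), array([-33.6,   2.5,  22.4]), 0.7)
(34.45, array([477.2,  -3.9, 200. ]), array([ 0.2, -0.5,  1. ]), 0.7)
```

View pics/top4.png

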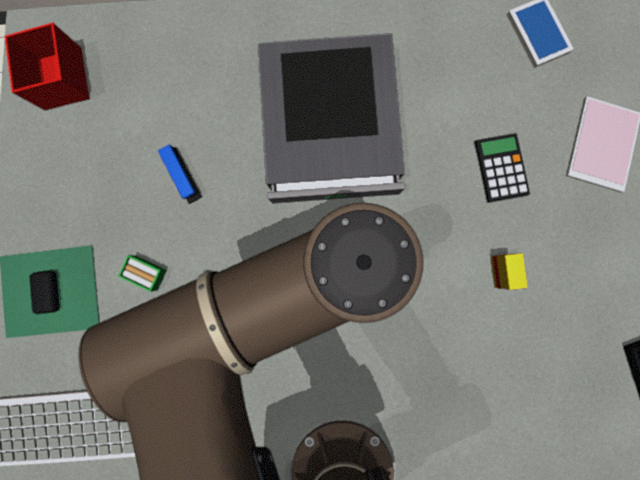

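The drawer is latched shut again, with its panel edge at the original (269,199) to (404,190). The bystanders I can see have not moved, and the arm is clear.

```bash
python3 -c "
from plant import bot
print(bot.close_job())"
```

```text
the job is handed in; nothing more can be done
None
```

The orange coin cup was set upright in the till drawer, the drawer is pushed in and latched shut, the bystanders stand where they were, and the job is handed in after about 34 s of robot time.

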